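Shut the organiser's bin and slide the trivet out over its front edge

ROBOT

A 6-joint arm with a two-finger parallel gripper is mounted at the origin on the work surface. World frame = base frame: x ahead of the robot, y to its left, z up, the work surface at z = 0. Lengths are in mm, angles in rad, forces in N, time in s.
With the tool pointing down it reaches from about 350 to 875 mm from the base axis. Payload 4.2 kg.
Tool frame: the origin (TCP) lies between the finger pads; the fingertips stand 8 mm ahead of it and the grasp point (between the pads) lies 11 mm behind it; z points along the fingers, y is the line along which they close (so a half turn about z gives the same grasp; the last joint's range is limited). The gripper opens to 85 mm and grips with 20 to 120 N. Pads are 22 mm wide; open, the fingers measure 114 mm over their backs; the gripper's body (76 mm by 85 mm) begins 54 mm behind the grasp point. The pads swing forward as they close: fully open they stand 13 mm farther back than shut.
Start: joints at [-1.068, 0.385, 0.008, 0, -1.194, -0.259], TCP at [150.887, -606.492, 239.312] pointing down, gripper open.
Joint ranges: [-3.14, 3.14], [-1.21, 2.06], [-1.07, 1.41], [-3.16, 2.05], [-2.99, -0.16], [-3.1, 3.1]. Speed limits (rad/s): [2.79, 2.79, 3.14, 3.14, 3.14, 3.14].

INTERFACE

Orientations are given as a unit quaternion [x, y, z, w].
In Python, from bench import read_state, get_image, camera_params, job_done gives the robot as it stands.
- The arm moves only by the tool drive_tool, never from a script. Its argument "moves" is a list that holds one entry, the list of rows, each a list of 7 numbers: the shift along the tool's x, y, z in m, then the turn, a rotation vector about the tool's x, y, z in rad, then the closure in counts, from 0 (fully open) to 255 (shut). A call has 1 to 8 rows; each row shifts and turns the commanded pose from where the row before left it, along the tool's axes as they then stand; what a row does not reach is not made up. A row lasts 1/12 s, in which the tool goes at most 41.7 mm and 7.16 degrees, less where a joint would pass 70% of its speed; a pose out of reach is approached as far as the arm can. A call is refused whole if a number of a shift passes 0.0417 or a number of a turn 0.125, either way. A call with a gripper value outside its range is refused whole. The fingers move at their own pace and stop on an object; the grip force is fixed at half the most. Time passes only in rows, so rows that do not move let the fingers close. It gives the time, the measured TCP pose, the force and the opening at its end, in the units of the state.
- read_state(): the state, without advancing time (a new reading comes with each control period).
- get_image(name): name is "scene" or "top" or "wrist"; returns the picture (480x640x3 uint8, blue, green, red); there is no depth.
- camera_params(name): a dict with "mtx" (3x3 intrinsics, pixels), "dist" ([k1, k2, p1, p2, k3] as OpenCV has them; the pictures are not rectified), "extrinsics" (4x4, takes a point from camera to world coordinates). Camera axes: x right, y up, looking along -z (the intrinsics and any distortion apply to the point x, -y, -z); pixel columns grow to the right and rows downward; lengths in mm; the calibration is good to about 2 mm. A picture is of the moment at which its call begins: read the wrist's pose just before it. camera_params takes no time and is no camera call; for the wrist camera it gives the pose at the moment of the call.
- job_done(): hands the job in, once; it reports no verdict.
The state is a dict: "clock": time; "joints": joint angles; "joint_vel": joint speeds; "joint_efforts": joint torques, N m; "position": TCP position; "ee_rot": TCP orientation; "contact_force": force on the tool from outside, world axes, zero at the start; "wrist_torque": the same for the moment, N m; "gripper_width": finger opening in mm.
Only numpy, scipy, OpenCV 4.12 (cv2) and the standard library are available. Lean on these libraries where they do the work, as an engineer would, in place of code of your own. Each camera call takes 0.05 s, during which the arm holds its last target. There are 200 camera calls.

TASK

Push the organiser's tilt-out bin fully shut. Then slide the thin wooden trivet that lies on top of the organiser towards the front edge, the one above the bin, until it sticks out about 30 mm beyond that edge, square to it, so that the cook can get a hand under it. Only push, never lift or pick up the trivet, and leave the tins and everything else where they stand.

Things in the scene. Friction and masses are not known exactly. Their poses are not given: they have to be found in the camera images.
- organiser: slim white plastic organiser fixed on the counter, 190 mm deep (its x) by 400 mm long (its y) by 90 mm high, with a flat smooth top. Origin: centre of its underside. Its x axis points to its front, the long side with the bin, which is turned away from the robot; the front face lies 95 mm from the origin along x
- front_edge (a point): middle of the upper front edge of the organiser, at the height of its top (90 mm above the counter); axes as the organiser's
- bin (a joint): tilt-out bin in the organiser's front, hinged along its lower front edge (the hinge line is 100 mm ahead of the organiser's origin and 8 mm above the counter). 0 = shut, its front panel upright, its outer face 8 mm proud of the organiser's front; grows to 0.7 rad as the top leans out, away from the organiser. It is stiff enough to stay where it is left; a push of about 2 to 4 N near the lip moves it. It starts open. It counts as shut below 0.06 rad
- bin_lip (a point): middle of the upper edge of the bin's front panel, on its outer face. The panel is 290 mm long, 6 mm thick, 66 mm from hinge to lip; the lip is 74 mm above the counter when shut
- trivet: thin bamboo trivet board, 100 mm (its x) by 130 mm (its y) by 8 mm thick, about 130 g, lying loose and flat on the organiser's top between the tins, behind the front edge and turned at most 0.2 rad from square. Origin: centre of its underside. Its x axis points roughly to the organiser's front
- trivet_front (a point): middle of the trivet's front edge, at half thickness (50 mm from its origin along its x)
- tin0: small closed steel tin, 47 mm diameter, 48 mm tall, standing near an end of the organiser's top; leave alone. Origin: centre of its underside
- tin1: small closed steel tin, 47 mm diameter, 48 mm tall, standing near an end of the organiser's top; leave alone. Origin: centre of its underside
- tin2: small closed steel tin, 47 mm diameter, 48 mm tall, standing near an end of the organiser's top; leave alone. Origin: centre of its underside
- tin3: small closed steel tin, 47 mm diameter, 48 mm tall, standing near an end of the organiser's top; leave alone. Origin: centre of its underside
- jar: green glass jar, 76 mm diameter, 130 mm tall, standing on the counter; leave alone. Origin: centre of its underside
- spoon_rest: white ceramic spoon rest, a shallow round dish 120 mm across and 18 mm high with a stub handle, on the counter; leave alone. Origin: centre of its underside
- spatula: dark silicone spatula lying on the counter, 270 mm long along its x; leave alone. Origin: on its underside near mid-length
- mill: dark wooden pepper mill, 56 mm diameter, 155 mm tall, standing on the counter; leave alone. Origin: centre of its underside
Things that resemble listed ones, but are neither listed nor needed, are in the scene too. What is meant by the trivet is not blue, and is the smaller of those in its own colour.

How it is judged:
By the outcome, as a careful person would: the job done as asked, in the order asked, and still so for the second after the job is handed in, with the robot touching nothing.
It also fails if it takes over 51 s, if anything falls off the work surface, if the arm or the gripper's body presses on something with over 40 N, if the wrist force passes 120 N, or if a joint passes its speed limit or range.

## Working session

There is one attempt and no reset: what is moved stays moved. The work goes in short steps, Python scripts to look and compute and a tool call to move; the robot and the scene stay as the last step left them, time stands still between calls to the robot, and variables do not carry over. Pictures are saved under pics/ and viewed, on a budget of 10 in all, crops included, one or two more only if the job needs it, and the job is handed in when it is done.

Besides the shell and the picture viewer there is one more tool, called after "Request:" in YAML: its name, and indented under it one key for each argument. drive_tool: Moves the arm, as the interface text tells. Its arguments: {"type":"object","properties":{"moves":{"type":"array"}},"required":["moves"]}

```bash
mkdir -p pics; ls; python3 - <<'E'
from bench import *
import cv2
for n in("scene","top"):
    cv2.imwrite(f"pics/{n}0.png",get_image(n)); p=camera_params(n); print(n,p)
print(read_state())
E
```

```text
pics
scene {'mtx': array([[485.99784201,   0.        , 321.88622746],
       [  0.        , 485.99784201, 235.83737314],
       [  0.        ,   0.        ,   1.        ]]), 'dist': array([-0.12246185,  0.        ,  0.        ,  0.        ,  0.        ]), 'extrinsics': array([[-4.70669847e-01, -6.85723919e-01,  5.55205010e-01,
         1.22843192e+03],
       [ 8.82217227e-01, -3.56666664e-01,  3.07378683e-01,
         3.32371882e+02],
       [-1.27537959e-02,  6.34485302e-01,  7.72829698e-01,
         9.80406490e+02],
       [ 0.00000000e+00,  0.00000000e+00,  0.00000000e+00,
         1.00000000e+00]])}
top {'mtx': array([[623.33432578,   0.        , 313.99859493],
       [  0.        , 623.33432578, 243.15937042],
       [  0.        ,   0.        ,   1.        ]]), 'dist': array([-0.20910076,  0.        ,  0.        ,  0.        ,  0.        ]), 'extrinsics': array([[ 1.56408466e-02,  9.76526632e-01, -2.14828073e-01,
         2.25041483e+02],
       [-9.99876278e-01,  1.56346852e-02, -1.72800956e-03,
        -3.26921420e+01],
       [ 1.67132193e-03,  2.14828521e-01,  9.76650354e-01,
         1.68237421e+03],
       [ 0.00000000e+00,  0.00000000e+00,  0.00000000e+00,
         1.00000000e+00]])}
{'clock': 0.1, 'joints': array([-1.06838706e+00,  3.85485638e-01,  6.76188596e-03, -4.26542930e-04,
       -1.19399803e+00, -2.58570155e-01]), 'joint_vel': array([ 0.00030536, -0.00219577,  0.00319416,  0.00128199,  0.0001742 ,
        0.00092687]), 'joint_efforts': array([-5.09696820e-04, -3.93319809e+01,  1.88929671e+01,  4.19786990e+00,
       -2.53086349e-03,  9.01990461e-06]), 'position': array([ 150.76948573, -606.02265688,  238.32836457]), 'ee_rot': array([-1.21539597e-01,  9.92586097e-01,  9.67497656e-04, -1.73476917e-04]), 'contact_force': array([0.06402122, 0.22345039, 0.85199574]), 'wrist_torque': array([ 0.01252512, -0.02751538,  0.01138339]), 'gripper_width': 85.5971499968252}
```

View pics/scene0.png

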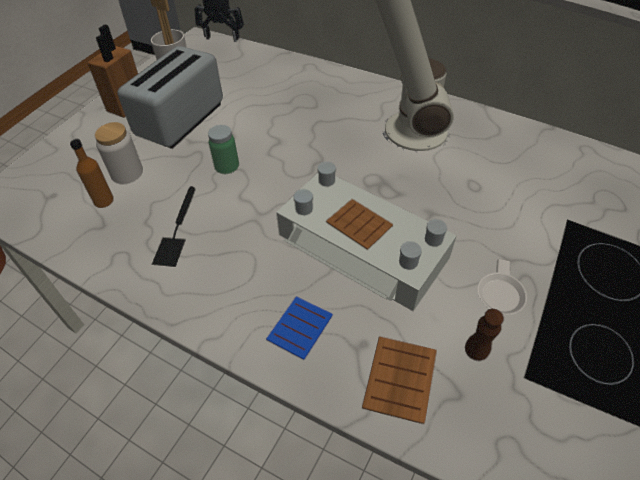

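View pics/top0.png

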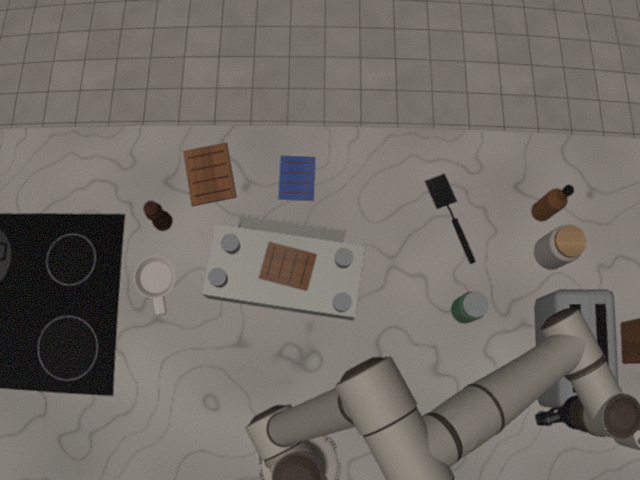

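The organiser lies in front of the robot, with its open bin on the far side. In the top view its top's corners are near (213,225), (365,243), (355,318) and (204,295). The brown trivet on it is at about (288,266). The larger brown board and the blue one are on the counter and are decoys.

```bash
cat > h.py <<'E'
import numpy as np, cv2
from bench import *
def ray(n,px,P=None):
    p=P or camera_params(n); u=cv2.undistortPoints(np.float64(px).reshape(-1,1,2),p["mtx"],p["dist"])[:,0]
    E=p["extrinsics"]; d=np.c_[u[:,0],-u[:,1],-np.ones(len(u))]@E[:3,:3].T
    return E[:3,3],d
def onplane(n,px,z,P=None):
    o,d=ray(n,px,P); return o+d*((z-o[2])/d[:,2])[:,None]
def proj(n,X,P=None):
    p=P or camera_params(n); E=p["extrinsics"]; c=(np.float64(X).reshape(-1,3)-E[:3,3])@E[:3,:3]
    c=c*[1,-1,-1]; return cv2.projectPoints(c,np.zeros(3),np.zeros(3),p["mtx"],p["dist"])[0][:,0]
def brown(im):
    h=cv2.cvtColor(im,cv2.COLOR_BGR2HSV); m=cv2.inRange(h,(3,70,50),(22,255,255))
    return cv2.morphologyEx(m,cv2.MORPH_CLOSE,np.ones((7,7)))
def blob(m,near):
    cs=cv2.findContours(m,0,cv2.CHAIN_APPROX_NONE)[0]
    return max((c for c in cs if cv2.pointPolygonTest(c,near,True)>-15),key=cv2.contourArea)
def trivet(n,px,z,P=None,im=None):
    c=blob(brown(im),px); X=onplane(n,c[:,0],z,P)
    (cx,cy),(w,h),a=cv2.minAreaRect(np.float32(X[:,:2]))
    return cx,cy,w,h,a
E
python3 - <<'E'
from h import *
for n,px in(("top",(288,266)),("scene",(360,224))):
    im=cv2.imread(f"pics/{n}0.png"); print(n,np.round(trivet(n,px,98,None,im),1))
    print(np.round(onplane(n,{"top":[(213,225),(365,243),(355,318),(204,295)],"scene":[(278,212),(413,287),(455,237),(325,176)]}[n],90),1).tolist())
a=cv2.imread("pics/top0.png")[200:335,190:380]; b=cv2.imread("pics/scene0.png")[155:315,265:465]
A=cv2.resize(a,(760,540),interpolation=cv2.INTER_CUBIC); cv2.imwrite("pics/a.png",A)
cv2.imwrite("pics/b.png",cv2.resize(b,(750,600),interpolation=cv2.INTER_CUBIC))
E
```

```text
top [513.   38.  127.1  97.2  76. ]
[[620.2, 238.2, 90.0], [577.9, -163.5, 90.0], [381.0, -137.8, 90.0], [433.4, 252.7, 90.0]]
scene [516.9  41.7 129.8 100.3  75.9]
[[571.5, -154.2, 90.0], [624.5, 223.2, 90.0], [445.9, 260.7, 90.0], [404.5, -110.8, 90.0]]
```

View pics/a.png

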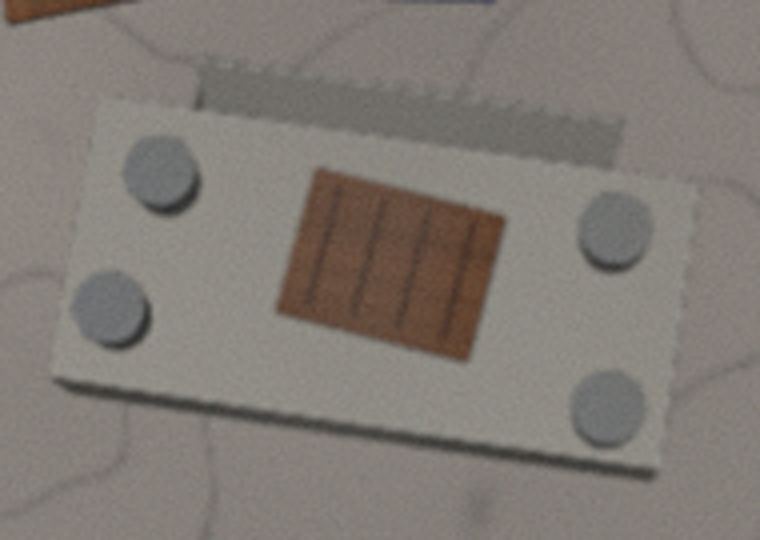

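View pics/b.png

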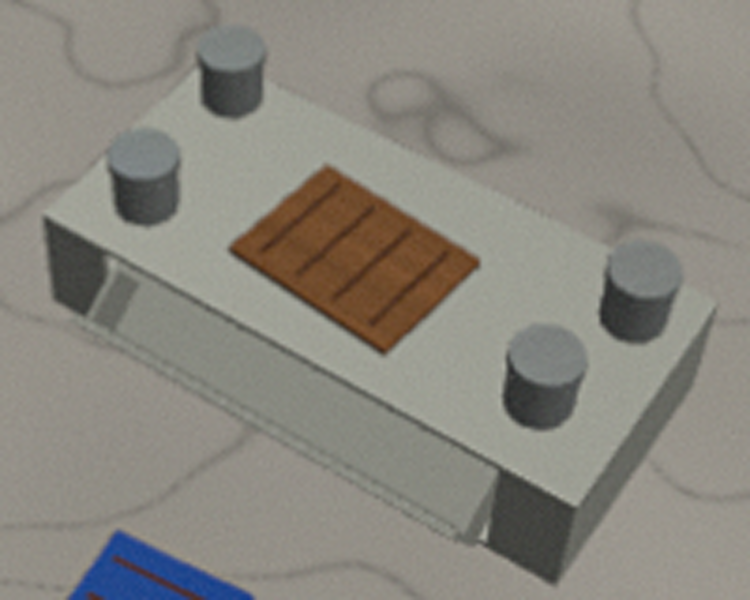

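The two crops give organiser top corners. In the top crop they are (100,100), (697,182), (655,468), (55,378), and in the scene crop (45,218), (577,507), (715,305). The tins are near the ends. The trivet is clear in the middle, and the bin lip runs from (85,318) to (470,540) in the scene crop.

```bash
python3 - <<'E'
from h import *
A=lambda L:(np.array(L)+.5)/4-.5+[190,200]
B=lambda L:(np.array(L)+.5)/3.75-.5+[265,155]
ct=onplane("top",A([(100,100),(697,182),(655,468),(55,378)]),90)[:,:2]
cs=onplane("scene",B([(577,507),(45,218),(715,305)]),90)[:,:2]
print(ct.round(1).tolist(),cs.round(1).tolist())
for c in(ct,):
  v=c[0]-c[1];w=c[3]-c[2]; print("len",np.linalg.norm(v),np.linalg.norm(w),"wid",np.linalg.norm(c[0]-c[3]),np.linalg.norm(c[1]-c[2]),"yaws",*[np.arctan2(-q[0],q[1]) for q in(v,w)],"ctr",c.mean(0),"frontmid",c[:2].mean(0))
v=cs[0]-cs[1];print("scene len",np.linalg.norm(v),np.linalg.norm(cs[0]-cs[2]),np.arctan2(-v[0],v[1]),"frontmid",cs[:2].mean(0), "ctr",(cs[1]+cs[2])/2)
print("tins",onplane("top",A([(160,174),(111,308),(615,231),(607,407)]),138).round(1).tolist())
print("tins s",onplane("scene",B([(545,352),(643,268),(145,156),(232,47)]),138).round(1).tolist())
def tri(a,b):
    o1,d1=ray("top",a);o2,d2=ray("scene",b)
    for i in range(len(d1)):
        s=np.linalg.lstsq(np.c_[d1[i],-d2[i]],o2-o1,rcond=None)[0]; p,q=o1+d1[i]*s[0],o2+d2[i]*s[1]
        print("lip",((p+q)/2).round(1),np.linalg.norm(p-q).round(1))
tri(A([(203,58),(625,118)]),B([(470,540),(85,318)]))
for n,px in(("top",(288,266)),("scene",(360,224))):
    im=cv2.imread(f"pics/{n}0.png"); c=blob(brown(im),px); X=onplane(n,c[:,0],98 if n=="top" else 95)
    print(n,cv2.boxPoints(cv2.minAreaRect(np.float32(X[:,:2]))).round(1).tolist(), X[:,:2].mean(0))
E
```

```text
[[621.3, 233.9], [572.1, -160.5], [384.4, -133.6], [435.6, 254.4]] [[625.9, 236.7], [575.3, -155.9], [442.5, 260.4]]
len 397.479058669327 391.4256081113147 wid 186.83520778392125 189.60907126275944 yaws -0.1240829783565306 -0.13113854394896177 ctr [503.37478071  48.54623239] frontmid [596.72594101  36.70727614]
scene len 395.78768110831646 184.97189091708026 -0.12829498570846734 frontmid [600.5898302   40.38691284] ctr [508.86660615  52.24019413]
tins [[561.4, 184.8, 138.0], [474.5, 212.2, 138.0], [529.2, -104.7, 138.0], [417.4, -100.5, 138.0]]
tins s [[565.7, 186.1, 138.0], [477.2, 215.6, 138.0], [535.0, -100.5, 138.0], [418.4, -98.7, 138.0]]
lip [657.5 177.8  57.5] 15.0
lip [ 618.7 -108.9   60.8] 12.6
top [[450.3999938964844, -11.800000190734863], [544.7999877929688, -35.400001525878906], [575.5999755859375, 87.9000015258789], [481.20001220703125, 111.5]] [512.83751302  37.51192759]
scene [[449.79998779296875, -10.100000381469727], [547.4000244140625, -34.70000076293945], [579.2000122070312, 91.5999984741211], [481.6000061035156, 116.19999694824219]] [515.40910263  41.75636615]
```

Request:
drive_tool:
  moves:
    - [[0,0,0,0,0,0.093,255],[0,0,0,0,0,0.093,255],[0,0,0,0,0,0.093,255],[0,0,0,0,0,0.093,255],[-0.022,0.034,0,0,0,0,255],[-0.022,0.034,0,0,0,0,255],[-0.022,0.034,0,0,0,0,255],[-0.022,0.034,0,0,0,0,255]]

```text
clock: 0.77
position: [256.0, -481.3, 238.7]
ee_rot: [0.065, 0.998, 0.0, -0.0]
contact_force: [0.2, -0.4, 0.6]
gripper_width: 0.1
```

Request:
drive_tool:
  moves:
    - [[-0.022,0.034,0,0,0,0,255],[-0.022,0.034,0,0,0,0,255],[-0.022,0.034,0,0,0,0,255],[-0.022,0.034,0,0,0,0,255],[-0.022,0.034,0,0,0,0,255],[-0.022,0.034,0,0,0,0,255],[-0.022,0.034,0,0,0,0,255],[-0.022,0.034,0,0,0,0,255]]

```text
clock: 1.43
position: [465.5, -233.7, 239.2]
ee_rot: [0.064, 0.998, 0.0, -0.0]
contact_force: [-0.0, -0.4, 0.2]
gripper_width: 0.0
```

Request:
drive_tool:
  moves:
    - [[-0.022,0.034,0,0,0,0,255],[-0.022,0.034,0,0,0,0,255],[-0.022,0.034,0,0,0,0,255],[-0.022,0.034,0,0,0,0,255],[-0.022,0.034,0,0,0,0,255],[-0.022,0.034,0,0,0,0,255],[-0.022,0.034,0,0,0,0,255],[-0.022,0.034,0,0,0,0,255]]

```text
clock: 2.1
position: [674.9, 13.4, 238.7]
ee_rot: [0.064, 0.998, -0.0, -0.001]
contact_force: [1.2, 1.2, -0.3]
gripper_width: 0.4
```

```bash
cat > st.py <<'E'
from h import *
from scipy.spatial.transform import Rotation as R
s=read_state(); yaw=-.128; fm=np.array([599,39]); d=s["position"][:2]-fm
m=R.from_quat(s["ee_rot"]).as_matrix()
print("t",s["clock"],"pos",s["position"].round(1),"org xy",(d@[np.cos(yaw),np.sin(yaw)]).round(1),(d@[-np.sin(yaw),np.cos(yaw)]).round(1),"y_yaw",np.arctan2(-m[0,1],m[1,1]).round(4),"z",m[:,2].round(3),"F",s["contact_force"].round(1),"w",s["gripper_width"].round(1))
E
python3 st.py
```

```text
Traceback (most recent call last):
  File "st.py", line 5, in <module>
    print("t",s["clock"],"pos",s["position"].round(1),"org xy",(d@[np.cos(yaw),np.sin(yaw)]).round(1),(d@[-np.sin(yaw),np.cos(yaw)]).round(1),"y_yaw",np.arctan2(-m[0,1],m[1,1]).round(4),"z",m[:,2].round(3),"F",s["contact_force"].round(1),"w",s["gripper_width"].round(1))
                                                                                                                                                                                                                                                  ^^^^^^^^^^^^^^^^^^^^^^^^
AttributeError: 'float' object has no attribute 'round'
```

Request:
drive_tool:
  moves:
    - [[-0.02,0.01,0.03,0,0,0,255],[0,0,0.04,0,0,0,255],[0,0,0.04,0,0,0,255],[0,0,0.03,0,0,0,255],[0,0,0,0,0,0,255],[0,0,0,0,0,0,255]]

```text
clock: 2.6
position: [694.4, 18.7, 97.4]
ee_rot: [0.064, 0.998, -0.001, -0.002]
contact_force: [0.4, 1.4, 0.8]
gripper_width: 0.2
```

```bash
sed -i 's/s\["gripper_width"\].round(1)/round(s["gripper_width"],1)/' st.py; python3 st.py; python3 - <<'E'
from h import *
im=get_image("wrist"); cv2.imwrite("pics/w1.png",im)
E
```

```text
t 2.6 pos [694.4  18.7  97.4] org xy 97.2 -8.0 y_yaw -0.1279 z [-0.005 -0.002 -1.   ] F [0.4 1.4 0.8] w 0.2
```

View pics/w1.png

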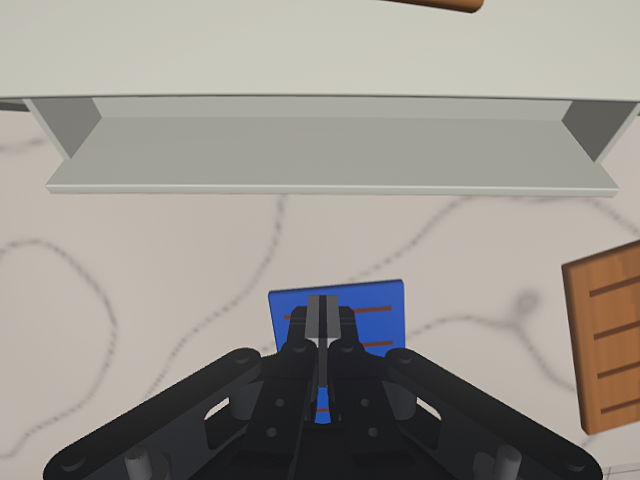

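The wrist view shows the bin lip as a straight line from (48,188) to (618,190), and the organiser edge is level at row 97. The closed fingers stand in front of the lip, near its middle.

Request:
drive_tool:
  moves:
    - [[0,0.005,0.02,0,0,0,255],[0,0,0.02,0,0,0,255],[0.01,0,0,0,0,0,255],[0.01,0,0,0,0,0,255],[0.01,0,0,0,0,0,255],[0.005,0,0,0,0,0,255],[0.005,0,0,0,0,0,255],[0.005,0,0,0,0,0,255]]

```text
clock: 3.32
position: [653.6, 30.1, 62.1]
ee_rot: [0.064, 0.998, 0.001, 0.004]
contact_force: [4.8, -0.4, 3.6]
gripper_width: 0.3
```

Request:
drive_tool:
  moves:
    - [[0.004,0,0,0,0,0,255],[0.004,0,0,0,0,0,255],[0.004,0,0,0,0,0,255],[0.004,0,0,0,0,0,255],[0.004,0,0,0,0,0,255]]

```text
clock: 3.73
position: [630.8, 32.3, 59.0]
ee_rot: [0.064, 0.998, -0.0, -0.0]
contact_force: [1.4, -0.7, 1.8]
gripper_width: -0.0
```

```bash
python3 st.py
```

```text
t 3.7333 pos [630.8  32.3  59. ] org xy 32.4 -2.6 y_yaw -0.1284 z [-0.001 -0.    -1.   ] F [ 1.4 -0.7  1.8] w -0.0
```

Request:
drive_tool:
  moves:
    - [[0.003,0,0,0,0,0,255],[0.003,0,0,0,0,0,255],[0.003,0,0,0,0,0,255],[0.002,0,0,0,0,0,255],[0,0,0,0,0,0,255]]

```text
clock: 4.15
position: [619.8, 33.7, 59.0]
ee_rot: [0.064, 0.998, -0.0, -0.001]
contact_force: [0.6, 0.3, 0.3]
gripper_width: 0.2
```

Request:
drive_tool:
  moves:
    - [[0.002,0,0,0,0,0,255],[0.002,0,0,0,0,0,255],[0.001,0,0,0,0,0,255]]

```text
clock: 4.4
position: [619.7, 33.9, 59.3]
ee_rot: [0.064, 0.998, 0.0, 0.005]
contact_force: [13.7, -6.9, -9.2]
gripper_width: -0.1
```

```bash
python3 st.py
```

```text
t 4.4 pos [619.7  33.9  59.3] org xy 21.2 -2.4 y_yaw -0.1272 z [ 0.009  0.    -1.   ] F [13.7 -6.9 -9.2] w -0.1
```

The wrist force rose to 14 N with no further travel, so the bin is on its stop. I'll retract, rise, open the gripper and look.

Request:
drive_tool:
  moves:
    - [[-0.015,0,0,0,0,0,255],[-0.03,0,0,0,0,0,255],[0,0,-0.04,0,0,0,255],[0,0,-0.04,0,0,0,0],[0,0,-0.04,0,0,0,0],[0,0,-0.04,0,0,0,0],[0,0,0,0,0,0,0],[0,0,0,0,0,0,0]]

```text
clock: 5.07
position: [660.7, 28.9, 222.1]
ee_rot: [0.064, 0.998, 0.001, 0.002]
contact_force: [0.1, 0.4, -1.3]
gripper_width: 60.2
```

```bash
python3 st.py; python3 - <<'E'
from h import *
import pickle
P=camera_params("wrist"); im=get_image("wrist"); cv2.imwrite("pics/w2.png",im); pickle.dump(P,open("w2.pkl","wb"))
E
```

```text
t 5.0667 pos [660.7  28.9 222.1] org xy 62.5 -2.2 y_yaw -0.1284 z [ 0.004  0.002 -1.   ] F [ 0.1  0.4 -1.3] w 60.2
```

View pics/w2.png

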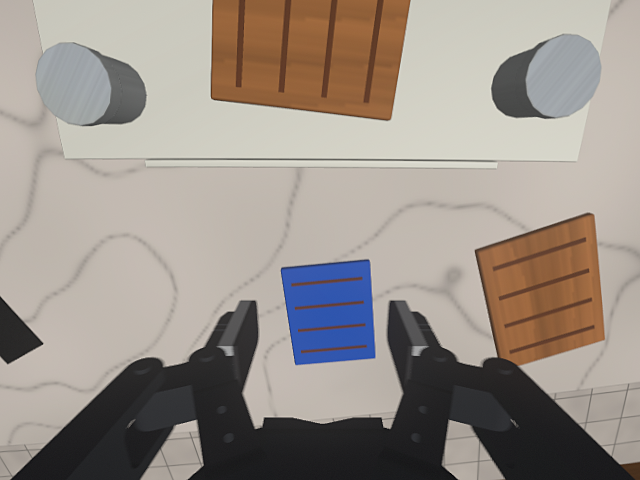

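The bin looks shut: a thin lip strip at row 164 runs parallel to the front edge, which goes from (64,158) to (578,161). The trivet's front corners are (211,99) and (391,120).

```bash
python3 - <<'E'
from h import *
import pickle
P=pickle.load(open("w2.pkl","rb"))
c=onplane("wrist",[(64,158),(578,161)],90,P); v=c[1]-c[0]; fm=c.mean(0)
print(c.round(1).tolist(),"len",np.linalg.norm(v),"fm",fm,"yaw",np.arctan2(-v[0],v[1]))
l=onplane("wrist",[(146,167),(497,168)],74,P); print("lip",l.round(1).tolist(),np.linalg.norm(l[1]-l[0]))
t=onplane("wrist",[(211,97),(391,118)],98,P); w=t[1]-t[0]; y=np.arctan2(-v[0],v[1])
ex=np.array([np.cos(y),np.sin(y)]);ey=np.array([-ex[1],ex[0]])
for n,p in(("lip",l),("triv",t)): print(n,[((q-fm)[:2]@ex,(q-fm)[:2]@ey) for q in p])
print("trivlen",np.linalg.norm(w),"yaw",np.arctan2(-w[0],w[1]))
E
```

```text
[[573.6, -159.6, 90.0], [627.0, 234.2, 90.0]] len 397.34634941168923 fm [600.29664371  37.30214118  90.        ] yaw -0.13476797374937863
lip [[589.7, -106.0, 74.0], [627.5, 178.4, 74.0]] 286.9086876898604
lip [(np.float64(8.776088485335373), np.float64(-143.39891379271955)), (np.float64(7.956718347462213), np.float64(143.50860389284935))]
triv [(np.float64(-42.04874229883446), np.float64(-77.87091287414859)), (np.float64(-28.708801006017413), np.float64(49.07004666776686))]
trivlen 127.63996726385516 yaw -0.23947143516379416
```

Request:
drive_tool:
  moves:
    - [[0.037,-0.001,0,0,0,0.003,0],[0.037,-0.001,0,0,0,0,0],[0.037,-0.001,0,0,0,0,0],[0.037,-0.001,0,0,0,0,0],[0.037,-0.001,0,0,0,0,0],[0.037,-0.002,0,0,0,0,0],[0,0,0,0,0,0,0],[0,0,0.02,0,0,0,0]]

```text
clock: 5.78
position: [438.2, 50.7, 200.9]
ee_rot: [0.064, 0.998, 0.001, 0.002]
contact_force: [0.8, 0.5, 0.1]
gripper_width: 85.2
```

```bash
sed -i 's/yaw=-.128; fm=np.array(.*39\])/yaw=-.131; fm=np.array([600,38])/' st.py; python3 st.py;  python3 - <<'E'
from h import *
for n in ("scene",): im=get_image(n); cv2.imwrite("pics/s3.png",cv2.resize(im[100:330,220:500],None,fx=2.6,fy=2.6))
E
```

```text
t 5.7833 pos [438.2  50.7 200.9] org xy -162.0 -8.6 y_yaw -0.1289 z [ 0.004  0.001 -1.   ] F [0.8 0.5 0.1] w 85.2
```

View pics/s3.png

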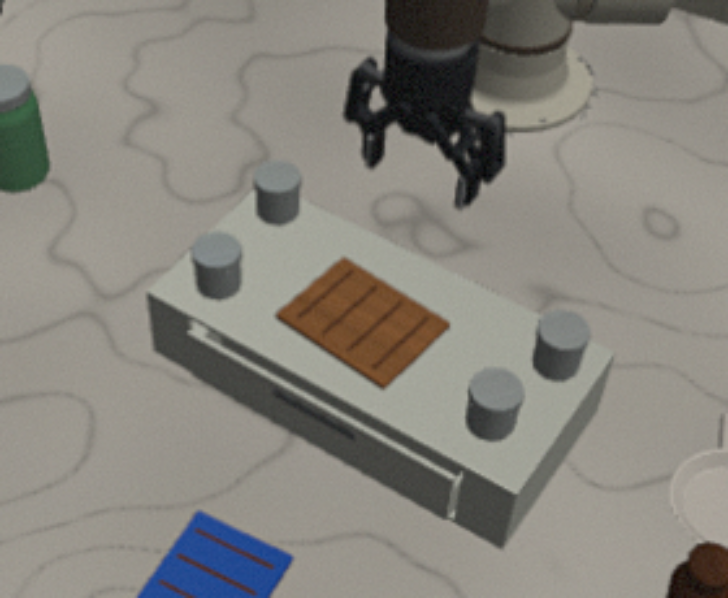

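The bin is shut and the gripper hovers behind the trivet. Next I lower it behind the trivet.

Request:
drive_tool:
  moves:
    - [[0,0,0.03,0,0,0,0],[0,0,0.03,0,0,0,0],[0,0,0.02,0,0,0,0],[0,0,0.012,0,0,0,0],[0,0,0.0,0,0,0,0]]

```text
clock: 6.25
position: [436.0, 49.1, 103.5]
ee_rot: [0.066, 0.998, -0.003, -0.005]
contact_force: [0.7, -0.0, 0.9]
gripper_width: 85.1
```

Request:
drive_tool:
  moves:
    - [[0,0,0.003,0,0,0,0],[0,0,0.003,0,0,0,0],[0,0,0.002,0,0,0,0],[0,0,0,0,0,0,0]]

```text
clock: 6.58
position: [439.3, 50.6, 99.5]
ee_rot: [0.066, 0.998, 0.0, 0.0]
contact_force: [0.2, 0.3, -0.4]
gripper_width: 85.3
```

Request:
drive_tool:
  moves:
    - [[0,0,0.002,0,0,0,0],[0,0,0.002,0,0,0,0],[0,0,0,0,0,0,0]]

```text
clock: 6.83
position: [439.1, 50.6, 95.3]
ee_rot: [0.066, 0.998, 0.0, -0.0]
contact_force: [0.1, -0.5, -0.6]
gripper_width: 85.5
```

Request:
drive_tool:
  moves:
    - [[0,0,0.002,0,0,0,0],[0,0,0.002,0,0,0,0],[0,0,0.0015,0,0,0,0],[0,0,0,0,0,0,0]]

```text
clock: 7.17
position: [439.0, 50.5, 89.5]
ee_rot: [0.066, 0.998, -0.0, -0.0]
contact_force: [0.5, -0.8, -0.6]
gripper_width: 85.5
```

Request:
drive_tool:
  moves:
    - [[0,0,0.0015,0,0,0,0],[0,0,0,0,0,0,0]]

```text
clock: 7.33
position: [439.1, 50.5, 88.1]
ee_rot: [0.066, 0.998, -0.0, -0.0]
contact_force: [-0.8, 0.3, -0.2]
gripper_width: 85.3
```

Request:
drive_tool:
  moves:
    - [[0,0,0.0015,0,0,0,0],[0,0,0,0,0,0,0]]

```text
clock: 7.5
position: [439.1, 50.5, 86.6]
ee_rot: [0.066, 0.998, -0.0, -0.0]
contact_force: [-0.4, -0.1, 0.2]
gripper_width: 85.4
```

Request:
drive_tool:
  moves:
    - [[0,0,0.001,0,0,0,0],[0,0,0,0,0,0,0]]

```text
clock: 7.67
position: [439.1, 50.5, 85.7]
ee_rot: [0.066, 0.998, -0.0, -0.0]
contact_force: [-0.0, 0.5, 0.4]
gripper_width: 85.6
```

Request:
drive_tool:
  moves:
    - [[0,0,0.001,0,0,0,0],[0,0,0,0,0,0,0]]

```text
clock: 7.83
position: [439.4, 50.6, 84.9]
ee_rot: [0.066, 0.998, 0.0, 0.0]
contact_force: [-0.9, -0.6, 1.1]
gripper_width: 85.4
```

```bash
python3 st.py
```

```text
t 7.8333 pos [439.4  50.6  84.9] org xy -160.9 -8.5 y_yaw -0.1311 z [ 0.  0. -1.] F [-0.9 -0.6  1.1] w 85.4
```

Request:
drive_tool:
  moves:
    - [[0,0,-0.0015,0,0,0,0],[-0.005,0,0,0,0,0,0],[-0.005,0,0,0,0,0,0],[-0.004,0,0,0,0,0,0],[-0.004,0,0,0,0,0,0],[-0.004,0,0,0,0,0,0],[-0.004,0,0,0,0,0,0],[-0.004,0,0,0,0,0,0]]

```text
clock: 8.5
position: [469.4, 46.5, 86.2]
ee_rot: [0.066, 0.998, -0.0, -0.0]
contact_force: [-0.2, -1.1, 0.1]
gripper_width: 85.2
```

Request:
drive_tool:
  moves:
    - [[-0.005,0,0,0,0,0,0],[-0.005,0,0,0,0,0,0],[-0.005,0,0,0,0,0,0],[-0.005,0,0,0,0,0,0],[-0.004,0,0,0,0,0,0],[-0.003,0,0,0,0,0,0],[-0.002,0,0,0,0,0,0],[0,0,0,0,0,0,0]]

```text
clock: 9.17
position: [498.3, 42.9, 86.3]
ee_rot: [0.066, 0.998, 0.0, 0.0]
contact_force: [-0.2, 0.2, 0.1]
gripper_width: 85.5
```

```bash
python3 st.py;  python3 - <<'E'
from h import *
im=get_image("scene"); cv2.imwrite("pics/s4.png",cv2.resize(im[100:330,220:500],None,fx=2.6,fy=2.6,interpolation=cv2.INTER_CUBIC)); cv2.imwrite("pics/s4f.png",im)
E
```

```text
t 9.1667 pos [498.3  42.9  86.3] org xy -101.5 -8.4 y_yaw -0.1313 z [ 0.001  0.    -1.   ] F [-0.2  0.2  0.1] w 85.5
```

View pics/s4.png

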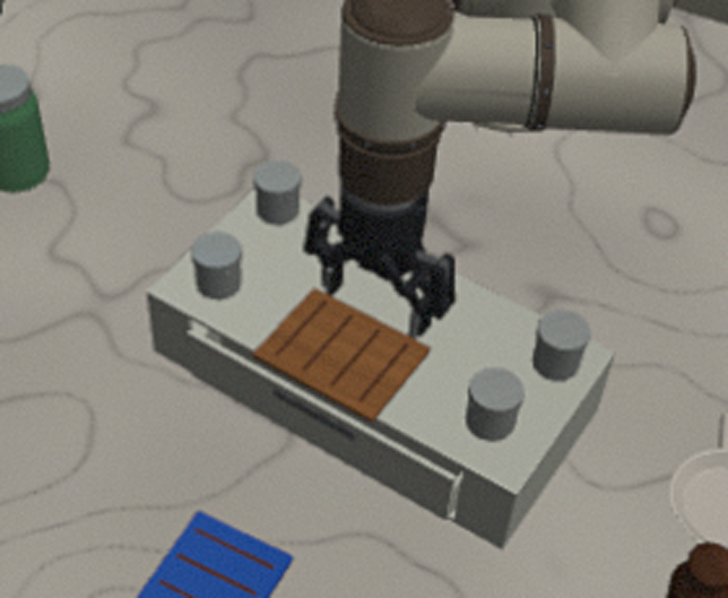

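The trivet has slid squarely. Its front corners, crop (255,354) and (375,418), are now about at the front edge. I'll work out the remaining distance relative to the organiser edge seen by the same camera.

```bash
cat > tv.py <<'E'
from h import *
def measure(im,px):
    fm=np.array([600.6,40.4]); y=-.13; ex=np.array([np.cos(y),np.sin(y)]); ey=np.array([-ex[1],ex[0]])
    c=blob(brown(im),px); X=onplane("scene",c[:,0],96)[:,:2]-fm
    r=cv2.minAreaRect(np.float32(np.c_[X@ex,X@ey])); b=cv2.boxPoints(r); print(np.round(r[0],1),np.round(r[1],1),round(r[2],2),"front",b[:,0].max().round(1)); print(b.round(1).tolist())
E
python3 -c "
from tv import *
measure(cv2.imread('pics/s4f.png'),(352,237))"
```

```text
[-41.7  -5.1] [131.6 103.7] 89.73 front 10.4
[[-93.9000015258789, -70.69999694824219], [9.800000190734863, -71.19999694824219], [10.399999618530273, 60.400001525878906], [-93.30000305175781, 60.900001525878906]]
```

Request:
drive_tool:
  moves:
    - [[-0.003,0,0,0,0,0,0],[-0.004,0,0,0,0,0,0],[-0.004,0,0,0,0,0,0],[-0.004,0,0,0,0,0,0],[-0.003,0,0,0,0,0,0],[-0.002,0,0,0,0,0,0],[0,0,0,0,0,0,0]]

```text
clock: 9.8
position: [518.2, 40.3, 86.3]
ee_rot: [0.066, 0.998, 0.0, 0.0]
contact_force: [-0.2, 0.7, -0.0]
gripper_width: 85.1
```

```bash
python3 st.py;  python3 - <<'E'
from tv import *
im=get_image("scene"); cv2.imwrite("pics/s5f.png",im); measure(im,(345,245))
E
```

```text
t 9.8 pos [518.2  40.3  86.3] org xy -81.4 -8.4 y_yaw -0.1313 z [ 0.001  0.    -1.   ] F [-0.2  0.7 -0. ] w 85.1
[-21.6  -5.7] [103.6 131.7] 0.09 front 30.3
[[-73.4000015258789, 60.099998474121094], [-73.19999694824219, -71.5999984741211], [30.299999237060547, -71.4000015258789], [30.100000381469727, 60.20000076293945]]
```

Trivet front is about 28–30 mm out and square. I'll back off, rise, and check from the front with the wrist camera.

Request:
drive_tool:
  moves:
    - [[0.008,0,0,0,0,0,0],[0.012,0,0,0,0,0,0],[0,0,0,0,0,0,0],[0,0,-0.03,0,0,0,0],[0,0,-0.04,0,0,0,0],[0,0,-0.04,0,0,0,0],[0,0,-0.04,0,0,0,0],[0,0,0,0,0,0,0]]

```text
clock: 10.52
position: [502.2, 43.8, 245.4]
ee_rot: [0.065, 0.998, 0.002, 0.009]
contact_force: [1.7, -0.1, 0.8]
gripper_width: 85.3
```

Request:
drive_tool:
  moves:
    - [[-0.04,0,0,0,0,0,0],[-0.04,0,0,0,0,0,0],[-0.04,0,0,0,0,0,0],[-0.04,0,0,0,0,0,0],[-0.03,0,0,0,0,0,0],[0,0,0,0,0,0,0],[0,0,0,0,0,0,0]]

```text
clock: 11.1
position: [686.7, 17.7, 234.0]
ee_rot: [0.066, 0.998, -0.0, -0.001]
contact_force: [-0.8, 0.6, 0.1]
gripper_width: 85.3
```

```bash
python3 st.py; python3 - <<'E'
from h import *
import pickle
P=camera_params("wrist"); im=get_image("wrist"); cv2.imwrite("pics/w6.png",im); pickle.dump(P,open("w6.pkl","wb"))
E
```

```text
t 11.1 pos [686.7  17.7 234. ] org xy 88.6 -8.9 y_yaw -0.1323 z [-0.003 -0.    -1.   ] F [-0.8  0.6  0.1] w 85.3
```

View pics/w6.png

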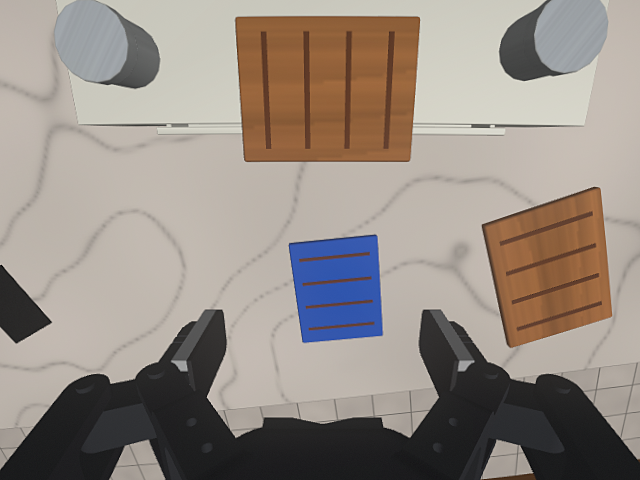

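The trivet's front edge runs from (245,161) to (411,161), parallel to the organiser edge at row 125 (ends (78,124) and (584,126)). The bin lip's outer edge is at rows 134–135.

```bash
python3 - <<'E'
from h import *
import pickle
P=pickle.load(open("w6.pkl","rb")); im=cv2.imread("pics/w6.png")
c=onplane("wrist",[(78,124.5),(584,126)],90,P); v=c[1]-c[0]; fm=c.mean(0); y=np.arctan2(-v[0],v[1])
ex=np.array([np.cos(y),np.sin(y)]);ey=np.array([-ex[1],ex[0]])
print("edge",fm.round(1),np.linalg.norm(v).round(1),y.round(4))
for n,px,z in(("lip",[(158,134),(504,135)],74),("triv front",[(245,160.5),(411,160.5)],98),("triv back",[(236,16.5),(420,16.5)],98)):
    print(n,[[round(float((q-fm)[:2]@e),1) for e in(ex,ey)] for q in onplane("wrist",px,z,P)])
def tops(f):
    h=cv2.cvtColor(cv2.imread(f),cv2.COLOR_BGR2HSV)
    return h
T=get_image("scene"); A=cv2.imread("pics/s4f.png"); S=cv2.imread("pics/scene0.png")
for n,(u,v) in dict(t1=(410,255),t2=(435,232),t3=(304,202),t4=(327,174),jar=(224,150),mill=(484,335),spoon=(500,290),spat=(175,230),blue=(300,327),board=(400,380)).items():
    w=30; print(n,cv2.absdiff(S[v-w:v+w,u-w:u+w],T[v-w:v+w,u-w:u+w]).mean().round(1),cv2.phaseCorrelate(*[np.float32(cv2.cvtColor(i[v-w:v+w,u-w:u+w],6)) for i in(S,T)])[0])
cv2.imwrite("pics/s7.png",cv2.resize(T[100:330,220:500],None,fx=2.6,fy=2.6,interpolation=cv2.INTER_CUBIC))
E
```

```text
edge [601.2  36.9  90. ] 397.3 -0.1348
lip [[7.9, -143.2], [7.9, 143.6]]
triv front [[27.7, -66.9], [27.4, 61.5]]
triv back [[-70.1, -67.0], [-70.4, 60.3]]
t1 12.5 (-0.3021885979610843, 0.0022517026959505415)
t2 8.2 (-0.014126867054439884, 0.014108811664719667)
t3 62.5 (-0.1018512005154868, -0.1581357785710864)
t4 67.0 (0.24081201967154797, 1.645638567113128)
jar 7.5 (0.058586622094573215, 0.0426686765104094)
mill 7.7 (-0.05331575407938871, -0.009565991501592208)
spoon 8.6 (0.0078018205502523585, -0.04189798193270633)
spat 7.8 (0.025151871833624995, -0.04581718459086659)
blue 6.8 (-0.09588025805050293, -0.04187386824480299)
board 5.4 (-0.01033368314110561, -0.044684503973812184)
```

View pics/s7.png

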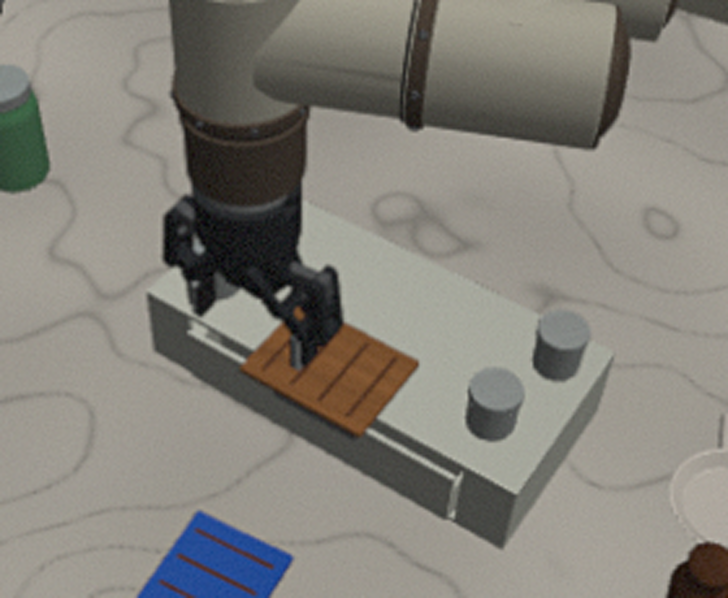

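```bash
python3 -c "
from bench import *
print(job_done())"
```

```text
the job is handed in; nothing more can be done
None
```

The bin is shut and the trivet sticks out about 28–29 mm past the front edge, square to it. The job is handed in, at about 11 s of the 51 s allowed.

**Bin:** I pushed it with the closed fingertips until it stopped, at about 14 N. The last wrist picture puts its lip 7.9 mm proud of the organiser's front at both ends, which matches fully shut (8 mm).

**Trivet:** I then pushed it from behind with both open fingers, which also squared it up.
- **Overhang:** The scene camera gave 28.4 mm, with the raw outline at 30.3 mm. The wrist camera gave 27.6 mm, or 28.7 mm when worked from the trivet's centre.
- **Squareness:** The front edge was parallel to the organiser's edge to within 0.3 mm across its width.

**Everything else:**
- **Clear in the pictures:** Eight of the ten things I compared with the first scene picture showed no real shift: two tins, the jar, mill, spoon rest, spatula and the two spare boards. One of those tins gave a 0.3-pixel shift, which I took as noise.
- **Not confirmed:** The arm hid the other two tins in the last scene picture, so that comparison says nothing about them. The final wrist picture shows one of them standing, and the gripper's path stayed well away from both.

The cameras disagreed by about 4 mm on absolute position, so I judged each overhang against the organiser's edge as seen by the same camera.

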